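# Put the toy traffic light together and hold it up for the phone

## Task

Push the toy traffic light's rod straight down into the hole of its loose base as it stands on the shelf, until the head sits fully home on the column. Then pick the whole light up by the base's column and hold it upright in the air for the phone on the stand: lamps centred on the phone's lens and level with it, 15 cm in front of the lens, one lamp face square to the phone. Finish while still holding it there; leave the round-disc post in the rack and the other toys and the box where they are.

Things in the scene. Friction and masses are not known exactly. Their poses are not given: they have to be found in the camera images.
- light_post: toy traffic light without base: wooden head 16 (x) x 26 (y) x 34 (z) mm on a round rod 9 mm thick, 50 mm long, foot tapered. Origin: the rod's foot end; z up the rod; head from z = 50 to 84 mm. Three small black lamps on both the +x and -x faces, which are alike. 30 g. Starts upright in one of the rack's holes, head resting on the rack's top, foot 10 mm above the shelf
- lamp_centre (a point): centre of the traffic light's head, 67 mm up its z axis from the rod's foot; axes as light_post
- light_base: loose wooden base: square foot 70 x 70 x 10 mm, square column 34 x 34 mm (faces along x and y) up to z = 80 mm, round hole 12 mm wide, 55 mm deep in its top centre (2 mm chamfer). Origin: centre of underside, z up. 120 g. Light fully home: head rests on column, rod foot at z = 30, lamp centre at 97, head top at 114 mm; the rod fits loosely, nothing locks it
- rack: fixed pine rack block 46 (x) x 140 (y) x 60 (z) mm, with two upright holes 14 mm wide, 54 mm deep, at y = +45 and -45 mm; origin centre of the underside. One hole holds the traffic light, the other the disc post, which is in which changes
- disc_post: bystander in the rack's other hole: same rod, but a round upright disc 32 mm across, 10 mm thick, for a head, reaching 89 mm above its rod's foot. Origin: the rod's foot end
- phone_lens (a point): centre of the 20 mm round lens on the grey phone's back (72 x 150 x 8 mm): mid-width, 20 mm below the top edge, 6 mm proud. Phone is clipped upright on a fixed black stand; lens 0.17 to 0.23 m above the shelf. It looks along this frame's -x axis, roughly towards the robot; y level along the width, z up. The lamp centre is to be held at x = -0.15 m, y = 0, z = 0 in this frame
- fire_truck: bystander: red plastic fire ladder truck, 190 x 58 x 85 mm, length along its x; origin centre of the underside
- suv: bystander: black die-cast SUV, 110 x 48 x 46 mm, length along its x; origin centre of the underside
- clear_box: bystander: clear plastic box with clipped-on lid and wooden track pieces inside, 121 (x) x 171 (y) x 82 mm; origin centre of the underside
Mind the look-alikes: they are no part of the job. What is shaped like the light_post but turquoise is not meant. Several things have the shape of the light_base; the one meant has the colours described above.

How it is judged:
By the outcome, as a careful person would: the job done as asked, in the order asked, and still so for the second after the job is handed in, while the arm keeps its last pose, push and grip.
It also fails if it takes over 64 s, if anything falls off the work surface, if the arm or the gripper's body presses on something with over 40 N, if the wrist force passes 120 N, or if a joint passes its speed limit or range.

## Robot

A 6-joint arm with a two-finger parallel gripper is mounted at the origin on the work surface. World frame = base frame: x ahead of the robot, y to its left, z up, the work surface at z = 0. Lengths are in mm, angles in rad, forces in N, time in s.
With the tool pointing down it reaches from about 300 to 775 mm from the base axis. Payload 14.6 kg.
Tool frame: the origin (TCP) lies midway between the tips of the shut fingers; the grasp point (between the pads) lies 19 mm behind it; z points along the fingers, y is the line along which they close (so a half turn about z gives the same grasp; the last joint's range is limited). The gripper opens to 94 mm and grips with 3 to 60 N. Pads are 16 mm wide; open, the fingers measure 119 mm over their backs; the gripper's body (75 mm by 177 mm) begins 78 mm behind the grasp point.
Start: joints at [1.137, 0.3, 1.521, -0, 1.321, -0.067], TCP at [197.243, 513.405, 205.446] pointing down, gripper open.
Joint ranges: [-3.03, 3.03], [-0.79, 2.21], [0.23, 2.52], [-1.04, 4.18], [0, 3.07], [-2.55, 2.55]. Speed limits (rad/s): [2.22, 2.22, 2.57, 3.14, 3.14, 3.14].

## Interface

Orientations are given as [roll, pitch, yaw] about the fixed x, y, z axes, in that order (R = Rz(yaw) Ry(pitch) Rx(roll)).
In Python, from cell import manip gives the robot as it stands.
- The arm moves only by the shell command python3 -m creep 'ROWS' [OPENING] [FORCE]. ROWS is text: rows parted by semicolons, each of 6 numbers parted by spaces: the shift along the tool's x, y, z normalised to -1 to 1, where 1 is 4 cm, then the turn, a rotation vector about the tool's x, y, z normalised to -1 to 1, where 1 is pi rad. In form: dx dy dz ax ay az; .... A call has 1 to 20 rows; each row shifts and turns the commanded pose from where the row before left it, along the tool's axes as they then stand; what a row does not reach is not made up. A row lasts 1/8 s, in which the tool goes at most 62.5 mm and 10.7 degrees, less where a joint would pass 70% of its speed; a pose out of reach is approached as far as the arm can. A call with a number of a shift or a turn outside -1 to 1 is refused whole. A call with a gripper value outside its range is refused whole. OPENING is the closure, from 0 (fully open) to 1 (shut), set as the call begins (- or left out, the last holds). The fingers move at their own pace and stop on an object; FORCE is the grip in N (left out, the last holds). Time passes only in rows, so rows that do not move let the fingers close. It gives the time, the measured TCP pose, the force, the opening and the grip force at its end, in the units of the state.
- manip.read_state(): the state, without advancing time (a new reading comes with each control period).
- manip.camera(name): name is "scene" or "top" or "wrist"; returns a dict with "color" (480x640x3 uint8, red, green, blue), "range_z" (480x640 float32, mm along the optical axis (not along the pixel's ray), 0 where there is no reading), "camera_matrix" (3x3 intrinsics, pixels), "T" (4x4, takes a point from camera to world coordinates). Camera axes: x right, y down, z forward; pixel columns grow to the right and rows downward; lengths in mm; the calibration is good to about 2 mm. A picture is of the moment at which its call begins.
- manip.sign_off(): hands the job in; it is judged then, once.
The state is a dict: "clock": time; "joints": joint angles; "qd": joint speeds; "effort": joint torques, N m; "eef_pos": TCP position; "eef_rot": TCP orientation; "wrist_force": force on the tool from outside, world axes, zero at the start; "moment": the same for the moment, N m; "finger_gap": finger opening in mm; "finger_force": force on a finger pad.
Only numpy, scipy, OpenCV 4.12 (cv2) and the standard library are available. Lean on these libraries where they do the work, as an engineer would, in place of code of your own. Each camera call takes 0.05 s, during which the arm holds its last target. There are 200 camera calls.

## Working session

There is one attempt and no reset: what is moved stays moved. The work goes in short steps, Python scripts to look and compute and a shell command to move; the robot and the scene stay as the last step left them, time stands still between calls to the robot, and variables do not carry over. Pictures are saved under pics/ and viewed, at most 10 in all, crops included, and the job is handed in when it is done.

```bash
mkdir -p pics; ls
python3 - <<'E'
from cell import manip
import cv2,numpy as np
for n in ["scene","top"]:
    c=manip.camera(n); cv2.imwrite(f"pics/{n}0.png",c["color"][:,:,::-1]); np.savez(f"{n}0.npz",**c); print(n,c["camera_matrix"].tolist(),c["T"].round(3).tolist())
print(manip.read_state())
E
```

```text
pics
scene [[483.52988806936526, 0.0, 323.47507678354685], [0.0, 483.52988806936526, 244.47141977988417], [0.0, 0.0, 1.0]] [[0.487, 0.528, -0.696, 1161.882], [0.873, -0.305, 0.38, -369.511], [-0.012, -0.793, -0.609, 661.341], [0.0, 0.0, 0.0, 1.0]]
top [[492.9812419901692, 0.0, 328.1658288762032], [0.0, 492.9812419901692, 239.37064607713214], [0.0, 0.0, 1.0]] [[0.083, -0.976, 0.2, 329.208], [-0.997, -0.082, 0.012, -23.651], [0.005, -0.2, -0.98, 1016.121], [0.0, 0.0, 0.0, 1.0]]
{'clock': 0.1, 'joints': array([ 1.13737621e+00,  3.00395619e-01,  1.52149005e+00,  6.13939807e-06,
        1.32069414e+00, -6.65923092e-02]), 'qd': array([ 1.64658828e-04, -4.01001838e-04, -1.73831157e-03, -8.05396065e-04,
       -1.78939355e-04,  7.87999428e-05]), 'effort': array([ 1.92056441e-04, -5.32640469e+01, -3.53280544e+01,  7.08972942e-02,
        2.35706067e-02, -7.70133192e-05]), 'eef_pos': array([197.16470211, 513.20751809, 204.96623923]), 'eef_rot': array([-3.14060808e+00, -7.16220544e-05,  2.77476329e+00]), 'wrist_force': array([0.95506374, 0.13829508, 0.19515435]), 'moment': array([-0.03590309,  0.07559631,  0.07954334]), 'finger_force': 0.0, 'finger_gap': 93.96995079749523}
```

View pics/scene0.png

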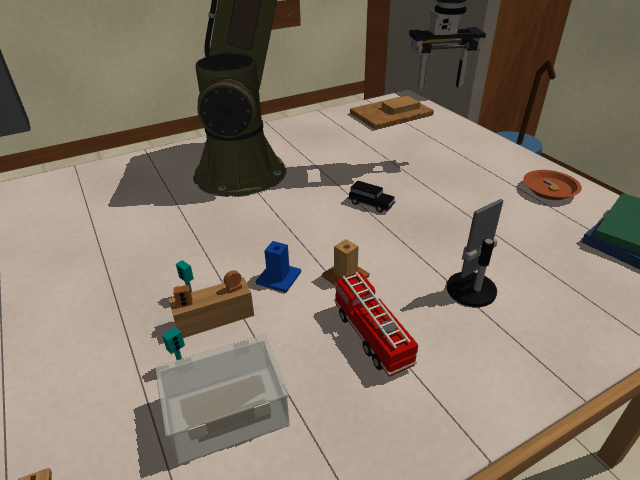

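View pics/top0.png

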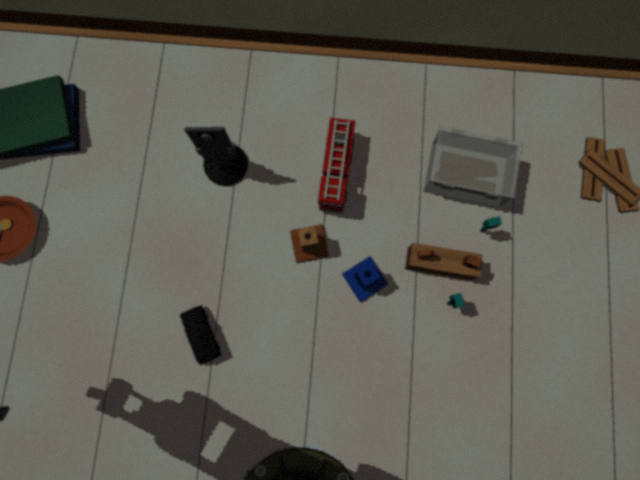

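Scene: the light with the orange-brown head is in the rack's left hole at (185,296) in the scene view and (472,262) in the top view. The disc post is in the other hole at (428,255), top view. The wooden base is at (345,260) scene and (310,240) top, close to the truck. The blue base and the two turquoise posts are look-alikes.

```bash
cat > h.py <<'E'
import numpy as np,cv2
from cell import manip
def cloud(c):
    K=c["camera_matrix"];T=c["T"];z=c["range_z"].astype(float)
    v,u=np.mgrid[:480,:640]
    P=np.stack([(u-K[0,2])/K[0,0]*z,(v-K[1,2])/K[1,1]*z,z],-1)@T[:3,:3].T+T[:3,3]
    P[z==0]=np.nan
    return P
def proj(c,p):
    q=(np.asarray(p,float)-c["T"][:3,3])@c["T"][:3,:3]; q=q@c["camera_matrix"].T
    return q[...,:2]/q[...,2:]
def ray(c,uv,zw):
    d=c["T"][:3,:3]@np.linalg.solve(c["camera_matrix"],[*uv,1]); o=c["T"][:3,3]
    return o+d*(zw-o[2])/d[2]
E
python3 - <<'E'
from h import *
for n in ["top","scene"]:
    c=np.load(n+"0.npz");P=cloud(c)
    pts=dict(top=dict(base=(309,237),light=(472,262),disc=(428,255),blue=(366,274),truckA=(333,205),phone=(208,132),turq1=(491,223),turq2=(456,300),rackL=(412,258)),scene=dict(base=(346,245),light=(184,296),disc=(233,280),truck=(343,290),phone=(480,240),t1=(185,272),t2=(174,340)))[n]
    for k,(u,v) in pts.items(): print(n,k,P[v,u].round(0))
# rack top points: minAreaRect in 57..63 region, base col top
    def rect(name,x,y,r,z0,z1):
        m=(abs(P[...,0]-x)<r)&(abs(P[...,1]-y)<r)&(P[...,2]>z0)&(P[...,2]<z1)
        q=P[m][:,:2].astype(np.float32)
        if len(q)>5: print(n,name,len(q),np.median(P[m][:,2]).round(1),cv2.minAreaRect(q))
    if n=="top":
        b=P[237,309];rect("coltop",b[0],b[1],60,70,90)
        rect("foot",b[0],b[1],60,6,14)
        r=(P[262,472]+P[255,428])/2; rect("rack",r[0],r[1],90,52,66)
E
python3 -c "
import cv2
a=cv2.imread('pics/scene0.png')[225:385,140:400]; cv2.imwrite('pics/crop1.png',cv2.resize(a,None,fx=3,fy=3,interpolation=2))"
```

```text
top base [531.  27.  36.]
top light [ 497. -288.   91.]
top disc [ 503. -204.   93.]
top blue [465. -93.  36.]
top truckA [594. -16.  65.]
top phone [673. 216. 194.]
top turq1 [ 579. -326.   81.]
top turq2 [ 423. -262.   83.]
top rackL [ 501. -180.   57.]
top coltop 288 78.5 ((524.2269287109375, 27.58236312866211), (34.82768249511719, 33.97539138793945), 15.297004699707031)
top foot 650 8.8 ((522.765380859375, 32.131622314453125), (70.64984130859375, 79.49236297607422), 15.472166061401367)
top rack 1420 58.6 ((522.1309204101562, -260.1546325683594), (142.0099639892578, 175.09402465820312), 53.26051712036133)
scene base [519.  32.  78.]
scene light [ 505. -289.   81.]
scene disc [ 511. -201.   83.]
scene truck [624. -38.  74.]
scene phone [685. 215. 130.]
scene t1 [ 439. -269.   77.]
scene t2 [ 593. -331.   77.]
```

View pics/crop1.png

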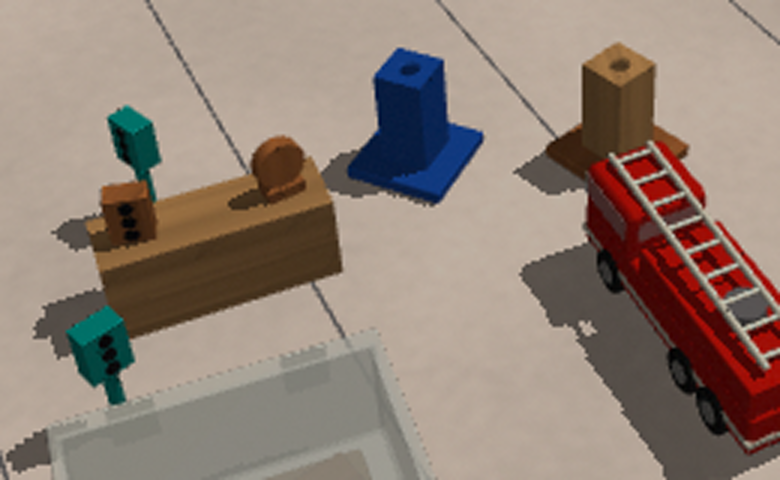

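The enlarged crop shows the light's head with its lamp face towards the scene camera, the disc post, and the wooden base next to the truck's cab. Next I check the wrist camera's geometry and the phone's point cloud.

```bash
cat >> h.py <<'E'
from scipy.spatial.transform import Rotation as Ro
def tool():
    s=manip.read_state(); return Ro.from_euler('xyz',s["eef_rot"]).as_matrix(),np.array(s["eef_pos"])
def go(target_p,target_R=None):
    "print total rotation first (tool rotvec /pi), then shift in tool axes after rotation (/40mm)"
    R,p=tool(); d=np.asarray(target_p,float)-p
    print("shift before turn",(R.T@d/40).round(3))
    if target_R is not None:
        rv=Ro.from_matrix(R.T@target_R).as_rotvec()/np.pi
        print("turn",rv.round(4),"deg",(rv*180).round(2),"shift after",(target_R.T@d/40).round(3))
def down(yawdeg): return Ro.from_euler('xyz',[180,0,yawdeg],degrees=True).as_matrix()
E
python3 - <<'E'
from h import *
c=manip.camera("wrist");R,p=tool()
print("cam in tool R",(R.T@c["T"][:3,:3]).round(3).tolist(),"pos",(R.T@(c["T"][:3,3]-p)).round(1),c["camera_matrix"].round(1).tolist())
for n in ["top","scene"]:
    P=cloud(np.load(n+"0.npz"));m=(abs(P[...,0]-685)<90)&(abs(P[...,1]-215)<90)&(P[...,2]>110)&(P[...,2]<300)
    q=P[m]; print(n,len(q),q.min(0).round(),q.max(0).round()); print(cv2.minAreaRect(q[:,:2].astype(np.float32)), np.linalg.svd(q-q.mean(0))[2][2] if 5<len(q)<5000 else '')
R=down(0)
go([300,120,330],R)
E
```

```text
cam in tool R [[0.0, -0.963, -0.271], [1.0, 0.001, -0.001], [0.001, -0.271, 0.963]] pos [ 7.92e+01  1.00e-01 -1.78e+02] [[381.9, 0.0, 316.3], [0.0, 381.9, 240.8], [0.0, 0.0, 1.0]]
top 911 [666. 184. 110.] [692. 258. 202.]
((676.6882934570312, 220.58775329589844), (17.612621307373047, 76.01156616210938), 10.823161125183105) [-0.99300011 -0.117486    0.01215835]
scene 1293 [672. 184. 110.] [705. 262. 200.]
((689.3470458984375, 223.10809326171875), (32.12386703491211, 78.31888580322266), 2.772568702697754) [0.99380723 0.06375205 0.09101025]
shift before turn [-5.925 -8.258 -3.118]
turn [-1.000e-04  4.000e-04  8.833e-01] deg [-2.0000e-02  7.0000e-02  1.5899e+02] shift after [ 2.571  9.831 -3.125]
```

Run:
```python
from h import *
go([535,185,225],Ro.from_euler('z',8,degrees=True).as_matrix()@Ro.from_euler('y',-40,degrees=True).as_matrix()@down(180))
```

```text
shift before turn [-10.827  -4.632  -0.496]
turn [-0.0565 -0.2175 -0.1544] deg [-10.17 -39.14 -27.8 ] shift after [-5.853 -9.302  4.259]
```

```bash
R="-0.902 -0.386 -0.041 0 0 0"; python3 -m creep '-0.9 -0.39 -0.04 0 0 0;-0.9 -0.39 -0.04 0 0 0;-0.9 -0.39 -0.04 0 0 0;-0.9 -0.39 -0.04 0 0 0;-0.9 -0.39 -0.04 0 0 0;-0.9 -0.39 -0.04 0 0 0;-0.9 -0.39 -0.04 0 0 0;-0.9 -0.39 -0.04 0 0 0;-0.9 -0.39 -0.04 0 0 0;-0.9 -0.39 -0.04 0 0 0;-0.9 -0.39 -0.04 0 0 0;-0.9 -0.39 -0.04 0 0 0;0 0 0 -0.0113 -0.0435 -0.0309;0 0 0 -0.0113 -0.0435 -0.0309;0 0 0 -0.0113 -0.0435 -0.0309;0 0 0 -0.0113 -0.0435 -0.0309;0 0 0 -0.0113 -0.0435 -0.0309;0 0 0 0 0 0'
python3 - <<'E'
from h import *
c=manip.camera("wrist");np.savez("w1.npz",**c)
cv2.imwrite("pics/w1.png",cv2.rotate(c["color"][:,:,::-1],cv2.ROTATE_180))
print(tool()[1])
E
```

```text
clock: 2.4
eef_pos: [532.2, 183.3, 223.7]
eef_rot: [3.141, 0.697, -3.003]
wrist_force: [-0.0, -0.3, 0.6]
finger_gap: 94.2
finger_force: 0.0
[533.04829207 183.48690497 224.62741306]
```

View pics/w1.png

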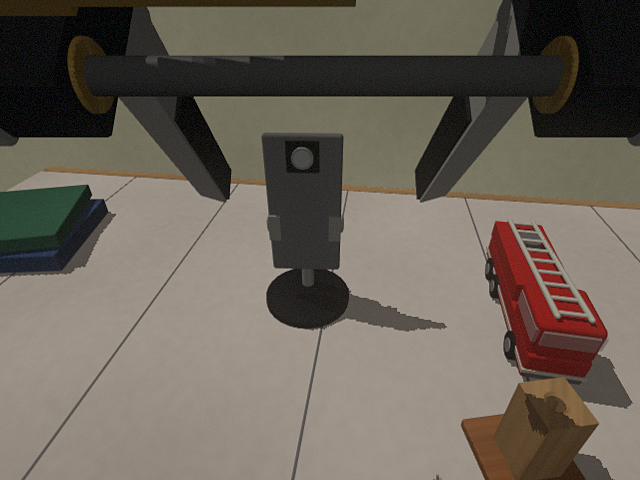

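The phone's back is visible, with the lens at (302,158) in the rotated picture, i.e. (337,321) unrotated. Now I compute its pose.

Run:
```python
from h import *
c=np.load("w1.npz");P=cloud(c)[::-1,::-1];C=c["color"][::-1,::-1].astype(int)
pts=[P[180:262,276:330].reshape(-1,3),P[140:180,268:284].reshape(-1,3),P[140:180,322:338].reshape(-1,3)]
q=np.vstack(pts);q=q[~np.isnan(q[:,0])]
m=np.median(q,0);
for _ in range(4):
    U=np.linalg.svd(q-q.mean(0),full_matrices=False)[2][2]; U*=-np.sign(U[0]); d=(q-q.mean(0))@U; q=q[abs(d)<max(3,2.5*d.std())]
print("n",U,np.degrees(np.arctan2(-U[1],-U[0])),len(q),d.std(),q.mean(0))
# lens centroid: hough-ish by grey bright inside dark square
s=C[142:174,286:319].sum(2); v,u=np.nonzero(s>0.5*(s.max()+s.min())); 
print("bright",u.mean()+286,v.mean()+142,len(u))
L=P[153:164,297:308].reshape(-1,3); print("lens med",np.nanmedian(L,0), "dist to plane",np.nanmedian((L-q.mean(0))@U))
o=c["T"][:3,3]
def onplane(uv,h):
    d=c["T"][:3,:3]@np.linalg.solve(c["camera_matrix"],[639-uv[0],479-uv[1],1]); return o+d*((q.mean(0)+U*h-o)@U)/(d@U)
print("lens ray",onplane((302,158),6))
for uv in [(262,134),(343,133),(274,268),(338.5,268)]: print(uv,onplane(uv,0).round(1))
for n in ["top","scene"]:
    P2=cloud(np.load(n+"0.npz"));
    mm=(abs(P2[...,0]-685)<40)&(abs(P2[...,1]-220)<60)&(P2[...,2]>150); print(n,P2[mm][:,2].max())
    f=P2[mm]; 
    print(n,f[:,1].min(),f[:,1].max())
```

```text
n [-9.94327136e-01 -1.06365018e-01  1.72996912e-04] 6.10581685266449 5567 0.6897172409485824 [674.58950055 223.10740353 123.80611023]
bright 301.6902887139108 157.8766404199475 381
lens med [668.66658375 221.12283596 178.19991809] dist to plane 6.074271554467351
lens ray [668.77277733 221.16229002 178.03959628]
(262, 134) [671.1 256.2 197. ]
(343, 133) [678.5 186.6 198.8]
(274, 268) [671.  256.4  48.6]
(338.5, 268) [678.5 186.9  50.5]
top 201.55852532409517
top 186.73733147232792 257.053437737252
scene 200.45895917301385
scene 186.16913033819333 259.19953729475515
```

Run:
```python
from h import *
go([520,29,200],down(195))
```

```text
shift before turn [ 1.046 -3.782 -0.079]
turn [-0.0133  0.2213 -0.038 ] deg [-2.4  39.84 -6.85] shift after [ 1.315 -3.646  0.616]
```

```bash
python3 -m creep '0 0 0 -0.0033 0.0553 -0.0095;0 0 0 -0.0033 0.0553 -0.0095;0 0 0 -0.0033 0.0553 -0.0095;0 0 0 -0.0033 0.0553 -0.0095;0.33 -0.91 0.15 0 0 0;0.33 -0.91 0.15 0 0 0;0.33 -0.91 0.15 0 0 0;0.33 -0.91 0.15 0 0 0;0 0 0 0 0 0'
cat >> h.py <<'E'
def grab(name):
    c=manip.camera("wrist");np.savez(name+".npz",**c);cv2.imwrite(f"pics/{name}.png",cv2.rotate(c["color"][:,:,::-1],cv2.ROTATE_180)); return c
E
python3 - <<'E'
from h import *
c=grab("w2");P=cloud(c)
m=(abs(P[...,0]-523)<45)&(abs(P[...,1]-29)<45)&(P[...,2]>72)&(P[...,2]<86)
q=P[m][:,:2].astype(np.float32);print(len(q),np.median(P[m][:,2]),cv2.minAreaRect(q))
m=(abs(P[...,0]-523)<60)&(abs(P[...,1]-29)<60)&(P[...,2]>6)&(P[...,2]<14)
q=P[m][:,:2].astype(np.float32);print(len(q),np.median(P[m][:,2]),cv2.minAreaRect(q))
print("col top centre px (rotated)",np.array([639,479])-proj(c,[523,29,80]))
go([505,-270,210],down(175))
E
```

```text
clock: 3.58
eef_pos: [520.6, 27.7, 201.0]
eef_rot: [3.142, 0.0, -2.882]
wrist_force: [-0.3, 0.4, -0.4]
finger_gap: 93.9
finger_force: 0.0
1623 78.60498314711498 ((524.0810546875, 26.98499298095703), (34.6820068359375, 33.9759407043457), 15.756235122680664)
2782 8.646978197514045 ((524.0074462890625, 26.862632751464844), (70.32695007324219, 69.9345474243164), 15.661948204040527)
col top centre px (rotated) [322.01772319 240.86938016]
shift before turn [ 2.308 -7.119 -0.222]
turn [0.     0.0004 0.1107] deg [1.000e-02 8.000e-02 1.993e+01] shift after [-0.257 -7.479 -0.22 ]
```

View pics/w2.png

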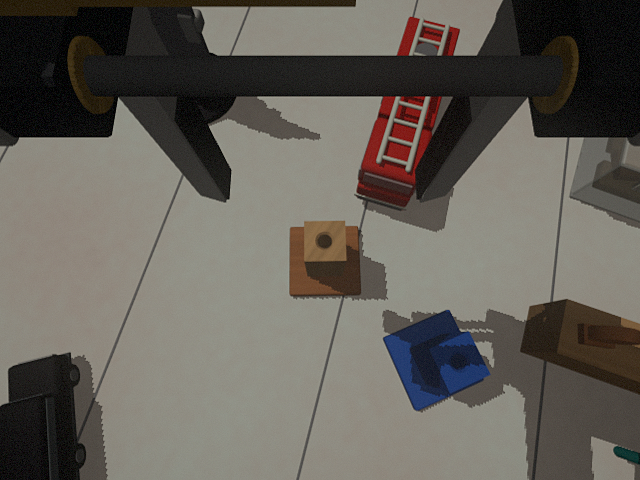

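The wooden base is at (324,240) in the rotated view with its hole clearly seen, measured at (524.1, 26.9) with a yaw of 15.7°. The truck's cab sits ahead of it, clear of a grip across the base's y faces.

```bash
python3 -m creep '0 0 0 0 0 0.0553;0 0 0 0 0 0.0553;-0.03 -0.935 -0.03 0 0 0;-0.03 -0.935 -0.03 0 0 0;-0.03 -0.935 -0.03 0 0 0;-0.03 -0.935 -0.03 0 0 0;-0.03 -0.935 -0.03 0 0 0;-0.03 -0.935 -0.03 0 0 0;-0.03 -0.935 -0.03 0 0 0;-0.03 -0.935 -0.03 0 0 0;0 0 0 0 0 0'
python3 - <<'E'
from h import *
c=grab("w3");P=cloud(c)
m=(abs(P[...,0]-505)<90)&(abs(P[...,1]+245)<110)&(P[...,2]>54)&(P[...,2]<61.5)
q=P[m][:,:2].astype(np.float32);print("rack",len(q),np.median(P[m][:,2]),cv2.minAreaRect(q))
m=(abs(P[...,0]-500)<30)&(abs(P[...,1]+288)<30)&(P[...,2]>88)&(P[...,2]<98)
q=P[m][:,:2].astype(np.float32);print("head",len(q),np.median(P[m][:,2]),cv2.minAreaRect(q))
a=cv2.rotate(c["color"][:,:,::-1],cv2.ROTATE_180)
u=np.array([639,479])-proj(c,[502,-288,94]);print(u,tool())
x,y=int(u[0])-100,max(0,int(u[1])-75);print(x,y);cv2.imwrite("pics/w3c.png",cv2.resize(a[y:y+150,x:x+200],None,fx=4,fy=4,interpolation=2))
E
```

```text
clock: 5.0
eef_pos: [505.4, -270.5, 210.6]
eef_rot: [3.141, 0.002, 3.056]
wrist_force: [1.1, -0.6, 0.3]
finger_gap: 94.2
finger_force: 0.0
rack 6451 58.69438845510825 ((535.2760009765625, -261.1891174316406), (163.60223388671875, 112.119384765625), 85.1001968383789)
head 668 92.63766000297204 ((499.60382080078125, -291.9906005859375), (25.907766342163086, 17.541170120239258), 72.02355194091797)
[344.90942237 245.10475311] (array([[-9.96384195e-01,  8.49249818e-02,  2.50658616e-03],
       [ 8.49265020e-02,  9.96387090e-01,  5.06196668e-04],
       [-2.45454135e-03,  7.17241954e-04, -9.99996730e-01]]), array([ 505.46781033, -269.31481238,  210.53044357]))
244 170
```

View pics/w3c.png

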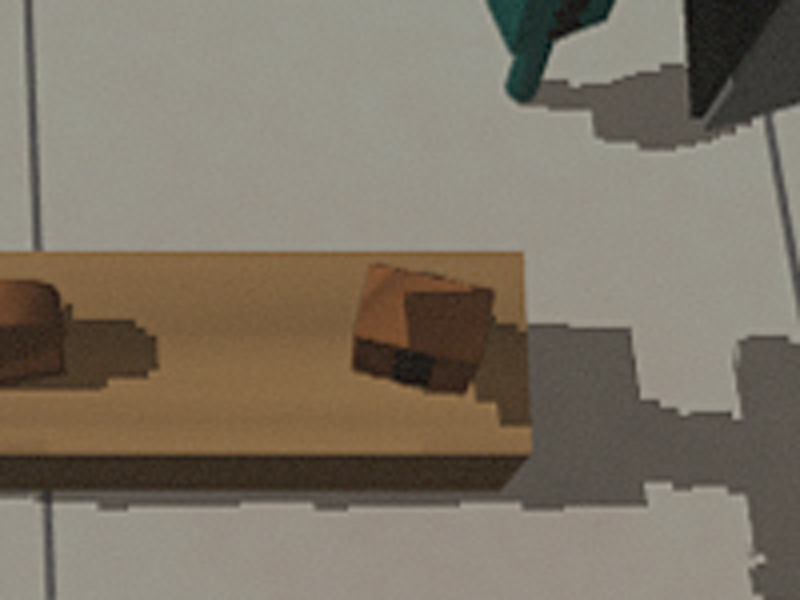

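The head is at (424,325) in the crop, turned about -18°. It will be gripped on its plain ±y faces.

Run:
```python
from h import *
c=np.load("w3.npz");P=cloud(c)
for z0 in (90.5,91.5):
    m=(abs(P[...,0]-500)<30)&(abs(P[...,1]+290)<30)&(P[...,2]>z0)&(P[...,2]<98)
    q=P[m][:,:2].astype(np.float32);r=cv2.minAreaRect(q);print(len(q),r,q.mean(0))
go([500,-292,110],down(162))
```

```text
634 ((499.81585693359375, -292.05938720703125), (25.907766342163086, 17.063785552978516), 72.02355194091797) [ 499.34695 -291.86777]
609 ((499.5076904296875, -291.95941162109375), (25.907766342163086, 16.384113311767578), 72.02355194091797) [ 499.4577  -291.85657]
shift before turn [ 0.094 -0.578  2.513]
turn [0.0003 0.0008 0.0729] deg [ 0.06  0.14 13.13] shift after [-0.045 -0.582  2.513]
```

```bash
python3 -m creep '0 0 0 0 0 0.0365;0 0 0 0 0 0.0365;-0.011 -0.194 0.838 0 0 0;-0.011 -0.194 0.838 0 0 0;-0.011 -0.194 0.838 0 0 0;0 0 0 0 0 0' 0.36
python3 - <<'E'
from h import *
go([499.5,-292,64],down(162)); print(manip.read_state()["finger_gap"])
E
```

```text
clock: 5.8
eef_pos: [498.9, -290.4, 108.2]
eef_rot: [3.14, -0.001, 2.829]
wrist_force: [0.2, 0.4, 0.5]
finger_gap: 60.0
finger_force: 0.0
shift before turn [-0.027 -0.035  1.104]
turn [ 0.0006 -0.0004  0.0005] deg [ 0.12 -0.07  0.09] shift after [-0.025 -0.033  1.105]
59.95608133115467
```

```bash
python3 -m creep '-0.013 -0.015 0.3 0 0 0;-0.013 -0.015 0.3 0 0 0;0 0 0.3 0 0 0;0 0 0.2 0 0 0;0 0 0 0 0 0' && python3 -m creep '0 0 0 0 0 0;0 0 0 0 0 0;0 0 0 0 0 0;0 0 0 0 0 0;0 0 0 0 0 0' 1 15
```

```text
clock: 6.42
eef_pos: [499.8, -293.5, 65.3]
eef_rot: [3.141, 0.002, 2.828]
wrist_force: [0.6, 0.3, -0.3]
finger_gap: 60.1
finger_force: 0.0
clock: 7.05
eef_pos: [500.1, -293.7, 66.0]
eef_rot: [3.141, 0.003, 2.828]
wrist_force: [0.2, 0.4, 1.9]
finger_gap: 25.9
finger_force: 15.0
```

```bash
python3 -m creep '0 0 -0.3 0 0 0;0 0 -0.7 0 0 0;0 0 -1 0 0 0;0 0 -1 0 0 0;0 0 0 0 0 0;0 0 0 0 0 0'
python3 - <<'E'
from h import *
c=grab("w4");P=cloud(c);R,p=tool()
Q=(P-p)@R   # tool coords
m=(abs(Q[...,0])<40)&(abs(Q[...,1])<12.8)&(Q[...,2]<15)&(Q[...,2]>-45)
q=Q[m];print(len(q));h,e=np.histogram(q[:,2],20);print(h,e.round(1))
t=q[q[:,2]<np.percentile(q[:,2],15)+4];print(t.min(0),t.max(0),np.median(t,0))
a=cv2.rotate(c["color"][:,:,::-1],cv2.ROTATE_180)[80:330,150:490];cv2.imwrite("pics/w4c.png",cv2.resize(a,None,fx=2,fy=2))
go([524,26.9,185],down(195.7));print(manip.read_state()["finger_gap"])
E
```

```text
clock: 7.8
eef_pos: [499.4, -293.4, 185.4]
eef_rot: [3.141, 0.003, 2.828]
wrist_force: [-0.4, 0.1, -0.5]
finger_gap: 26.2
finger_force: 15.0
3372
[   3    1    3    0    0    1 1496  555  162  130  119  114  136  107
   99  101  113  102   83   47] [-44.7 -42.2 -39.6 -37.  -34.5 -31.9 -29.3 -26.8 -24.2 -21.7 -19.1 -16.5
 -14.  -11.4  -8.8  -6.3  -3.7  -1.2   1.4   4.    6.5]
[ -7.56479348 -12.79793636 -44.72045922] [  9.97039945  12.79244636 -23.62146208] [  1.86602978  -0.17037499 -27.1730984 ]
shift before turn [1.878e+00 7.807e+00 2.000e-03]
turn [ 1.000e-04  6.000e-04 -1.869e-01] deg [ 2.000e-02  1.000e-01 -3.364e+01] shift after [-2.762e+00  7.539e+00 -2.000e-03]
25.73539533067076
```

View pics/w4c.png

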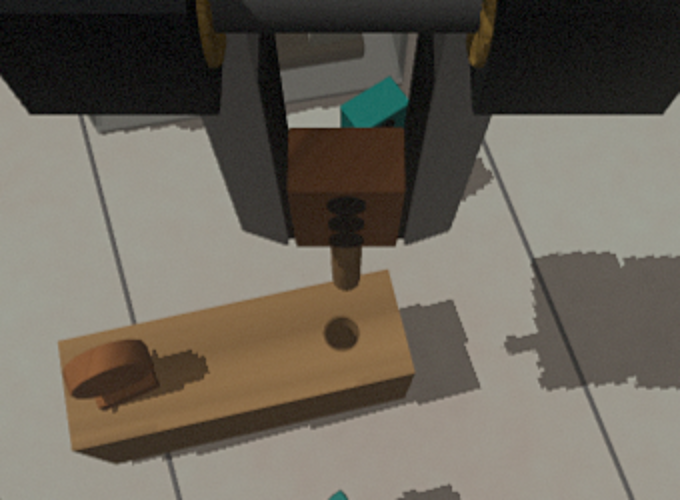

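The head is held square in the fingers, with the rod hanging straight (tip at about (346,285) in the crop). Now I measure its offset in the tool frame.

Run:
```python
from h import *
c=np.load("w4.npz");P=cloud(c);R=Ro.from_euler('xyz',[3.141,0.003,2.828]).as_matrix();p=np.array([499.4,-293.4,185.4])
R2,p2=tool();print(p2);p=(p+p2)/2
Q=(P-p)@R
ok=abs(Q[...,1])<11
f=Q[ok&(Q[...,2]>-20)&(Q[...,2]<3)&(abs(Q[...,0]-8)<6)]
print("face x vs z",np.median(f,0),np.polyfit(f[:,2],f[:,0],1),"y-slope",np.polyfit(f[:,1],f[:,0],1))
t=Q[ok&(abs(Q[...,2]+28.5)<3)&(abs(Q[...,0])<12)];print("top z",np.median(t[:,2]),t.min(0),t.max(0))
r=Q[(abs(Q[...,1])<12)&(abs(Q[...,0])<14)&(Q[...,2]>9)&(Q[...,2]<60)];print("rod",len(r),r.min(0),r.max(0),np.median(r,0))
for z in range(8,60,6):
    s=r[abs(r[:,2]-z)<3]
    if len(s): print(z,len(s),s[:,0].max().round(1),s[:,1].min().round(1),s[:,1].max().round(1))
```

```text
[ 499.25434834 -293.32052364  184.93542173]
face x vs z [ 8.83046937 -0.18440885 -9.60997716] [5.39133753e-03 8.96379342e+00] y-slope [9.10845583e-04 8.91484481e+00]
top z -27.016632306798403 [ -7.3719937  -10.98066466 -29.31088541] [  9.23717246  10.92960549 -25.50626167]
rod 297 [ 0.9209838  -4.49086723 15.82725517] [ 5.64423193  4.46911659 53.99522695] [ 4.73689307 -0.25482331 33.58050786]
14 7 5.6 -1.3 1.9
20 43 5.5 -3.6 3.6
26 57 5.6 -4.3 4.3
32 54 5.5 -4.4 4.4
38 49 5.5 -4.5 4.5
44 41 5.6 -4.0 4.0
50 38 5.6 -4.1 4.1
56 8 5.4 -3.5 3.5
```

```bash
python3 -m creep '0 0 0 0 0 -0.0467;0 0 0 0 0 -0.0467;0 0 0 0 0 -0.0467;0 0 0 0 0 -0.0467;-0.31 0.838 0 0 0 0;-0.31 0.838 0 0 0 0;-0.31 0.838 0 0 0 0;-0.31 0.838 0 0 0 0;-0.31 0.838 0 0 0 0;-0.31 0.838 0 0 0 0;-0.31 0.838 0 0 0 0;-0.31 0.838 0 0 0 0;-0.31 0.838 0 0 0 0;0 0 0 0 0 0;0 0 0 0 0 0'
python3 - <<'E'
from h import *
go([525,27.2,142],down(195.7))
c=grab("w5");P=cloud(c);R,p=tool();Q=(P-p)@R
r=Q[(abs(Q[...,1])<12)&(abs(Q[...,0])<14)&(Q[...,2]>15)&(Q[...,2]<52)];print("rod",np.percentile(r,98,axis=0),r.min(0),np.median(r,0))
m=(abs(Q[...,0])<35)&(abs(Q[...,1])<35)&(P[...,2]>73)&(P[...,2]<84);q=Q[m];print("coltop",len(q),cv2.minAreaRect(q[:,:2].astype(np.float32)),q.min(0),q.max(0))
a=cv2.rotate(c["color"][:,:,::-1],cv2.ROTATE_180)[80:330,150:490];cv2.imwrite("pics/w5c.png",cv2.resize(a,None,fx=2,fy=2))
E
```

```text
clock: 9.72
eef_pos: [525.3, 26.6, 185.0]
eef_rot: [-3.14, 0.001, -2.868]
wrist_force: [-1.1, -0.2, -1.4]
finger_gap: 25.7
finger_force: 15.0
shift before turn [0.004 0.018 1.076]
turn [-0.0004  0.0005 -0.0001] deg [-0.07  0.08 -0.02] shift after [0.003 0.016 1.076]
rod [ 5.59309238  4.76028852 50.8754774 ] [ 0.86364411 -3.89583194 16.06946788] [ 4.72911668  0.32979375 32.98244337]
coltop 1717 ((1.3697185516357422, 1.135854721069336), (33.77321243286133, 34.58200454711914), 89.38021850585938) [-15.83913517 -15.90905324 104.4286117 ] [ 18.6652001   18.18922981 112.18096788]
```

View pics/w5c.png

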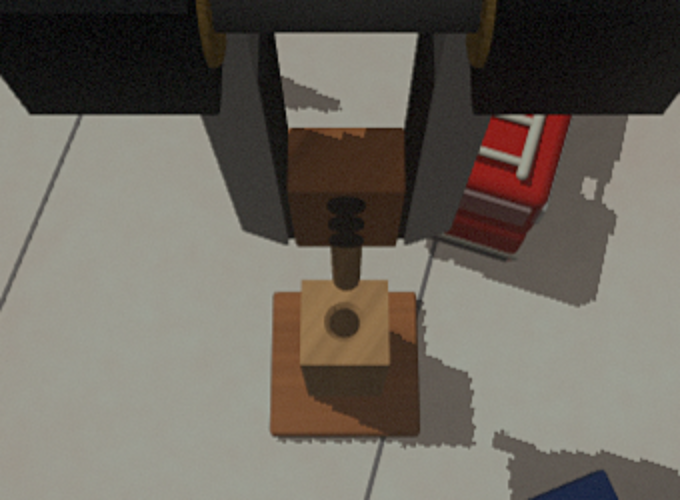

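The rod tip and the hole line up at (345,285) and (344,320) in the crop, with a residual of about (0.3, 0.7) mm. Correcting that and inserting.

```bash
python3 -m creep '0.008 0.015 0.3 0 0 0;0 0 0.4 0 0 0;0 0 0.4 0 0 0;0 0 0.1 0 0 0;0 0 0.1 0 0 0;0 0 0.1 0 0 0;0 0 0.1 0 0 0;0 0 0.1 0 0 0;0 0 0 0 0 0'
python3 -c "
from h import *
go([525,27.4,86],down(195.7))"
```

```text
clock: 10.9
eef_pos: [525.2, 27.5, 121.5]
eef_rot: [-3.14, 0.002, -2.868]
wrist_force: [0.6, -0.5, -0.4]
finger_gap: 25.9
finger_force: 15.0
shift before turn [0.008 0.001 0.888]
turn [-0.0004  0.0008 -0.0001] deg [-0.08  0.14 -0.02] shift after [ 0.005 -0.001  0.888]
```

```bash
python3 -m creep '0 0 0.15 0 0 0;0 0 0.15 0 0 0;0 0 0.15 0 0 0;0 0 0.15 0 0 0;0 0 0.15 0 0 0;0 0 0.05 0 0 0;0 0 0 0 0 0'; python3 -m creep '0 0 0.03 0 0 0;0 0 0.03 0 0 0;0 0 0 0 0 0'; python3 -m creep '0 0 0.03 0 0 0;0 0 0 0 0 0'
```

```text
clock: 11.78
eef_pos: [525.4, 27.5, 89.7]
eef_rot: [-3.14, 0.003, -2.868]
wrist_force: [-0.7, 0.2, -0.7]
finger_gap: 26.0
finger_force: 15.0
clock: 12.15
eef_pos: [525.4, 27.5, 87.3]
eef_rot: [-3.14, 0.003, -2.868]
wrist_force: [-0.2, -0.6, -0.4]
finger_gap: 26.1
finger_force: 15.0
clock: 12.4
eef_pos: [525.4, 27.5, 86.1]
eef_rot: [-3.14, 0.003, -2.868]
wrist_force: [0.5, 0.1, 0.1]
finger_gap: 26.0
finger_force: 15.0
```

```bash
python3 -m creep '0 0 0.025 0 0 0;0 0 0 0 0 0';python3 -m creep '0 0 0.02 0 0 0;0 0 0 0 0 0'
```

```text
clock: 12.65
eef_pos: [525.6, 27.5, 86.0]
eef_rot: [-3.14, 0.003, -2.868]
wrist_force: [-3.6, -0.3, 11.1]
finger_gap: 25.7
finger_force: 15.0
clock: 12.9
eef_pos: [525.8, 27.5, 85.8]
eef_rot: [-3.14, 0.004, -2.868]
wrist_force: [-5.5, 1.0, 17.0]
finger_gap: 26.2
finger_force: 15.0
```

Contact force rises at TCP z = 86, which matches fully home. I release and lower to the column.

```bash
python3 -m creep '0 0 0 0 0 0;0 0 0 0 0 0;0 0 0 0 0 0;0 0 0 0 0 0' 0.36
python3 - <<'E'
from h import *
c=grab("w6");P=cloud(c);R,p=tool();Q=(P-p)@R
m=(abs(Q[...,0])<30)&(abs(Q[...,1])<25)&(P[...,2]>109)&(P[...,2]<120);q=Q[m]
print("head top",np.median(P[m][:,2]),cv2.minAreaRect(q[:,:2].astype(np.float32)))
m=(abs(Q[...,0]-1)<30)&(abs(Q[...,1])<25)&(P[...,2]>75.5)&(P[...,2]<81);q=Q[m];print("col",len(q),q.min(0),q.max(0))
go([525,27.2,34],down(195.7));print(manip.read_state()["finger_gap"])
a=cv2.rotate(c["color"][:,:,::-1],cv2.ROTATE_180)[80:330,150:490];cv2.imwrite("pics/w6c.png",cv2.resize(a,None,fx=2,fy=2))
E
```

```text
clock: 13.4
eef_pos: [525.4, 27.5, 84.2]
eef_rot: [-3.14, 0.003, -2.868]
wrist_force: [0.1, -0.3, 0.6]
finger_gap: 59.0
finger_force: 0.0
head top 112.65035433574468 ((1.3267889022827148, 0.2640419006347656), (25.9787654876709, 17.300966262817383), 89.52123260498047)
col 1765 [-15.85643551 -16.9970464    3.22681732] [18.85386941 17.0187446   8.67049369]
shift before turn [ 0.014 -0.002  1.256]
turn [-0.0004  0.0008 -0.0001] deg [-0.08  0.15 -0.02] shift after [ 0.011 -0.004  1.256]
59.83125179083383
```

View pics/w6c.png

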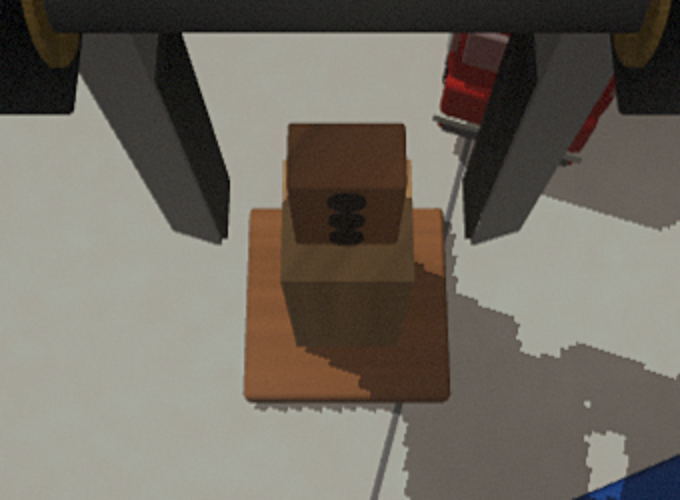

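The head sits flush and square on the column: its top reads 112.65 mm, and with the 1.4 mm camera bias that is 114. I check truck clearance before lowering.

Run:
```python
from h import *
R,p=tool()
for n in ["w2","top0","scene0"]:
    c=np.load(n+".npz");P=cloud(c);Q=(P-p)@R;C=c["color"].astype(int)
    m=(P[...,2]>8)&(Q[...,0]<0)&(Q[...,0]>-80)&(abs(Q[...,1])<100)&(C[...,0]>1.8*C[...,1])&(C[...,0]>60)&(np.hypot(Q[...,0],Q[...,1])>52)
    q=Q[m];print(n,len(q),"nearest x",np.percentile(q[:,0],[99,99.9,100]),q[:,1].min(),q[:,1].max())
```

```text
w2 1352 nearest x [-49.37886379 -47.97353922 -47.73077152] -88.68730477541669 -32.895682099617055
top0 212 nearest x [-53.11292096 -52.13146271 -51.98137973] -89.24298211393345 -33.89520098446486
scene0 259 nearest x [-52.10603551 -51.7331489  -51.69195361] -92.11074519037179 -34.51417825793268
```

Truck clearance is over 45 mm. I lower and grip the column.

```bash
python3 -m creep '0.017 0 0.2 0 0.0008 0;0.018 0 0.3 0 0 0;0 0 0.3 0 0 0;0 0 0.3 0 0 0;0 0 0.15 0 0 0;0 0 0 0 0 0' && python3 -m creep '0 0 0 0 0 0;0 0 0 0 0 0;0 0 0 0 0 0;0 0 0 0 0 0;0 0 0 0 0 0' 1 30
```

```text
clock: 14.2
eef_pos: [524.0, 27.0, 33.9]
eef_rot: [-3.14, -0.0, -2.868]
wrist_force: [0.7, -0.5, 0.0]
finger_gap: 60.2
finger_force: 0.0
clock: 14.82
eef_pos: [524.3, 27.0, 34.6]
eef_rot: [-3.14, 0.001, -2.868]
wrist_force: [-0.9, -0.4, 3.7]
finger_gap: 33.6
finger_force: 30.0
```

```bash
python3 -m creep '0 0 -0.1 0 0 0;0 0 -0.2 0 0 0;0 0 -0.4 0 0 0;0 0 -0.5 0 0 0;0 0 -0.4 0 0 0;0 0 -0.3 0 0 0;0 0 -0.15 0 0 0;0 0 0 0 0 0'
python3 - <<'E'
from h import *
go([519.6,205.3,116.5],down(186.1));print(manip.read_state()["finger_gap"],manip.read_state()["wrist_force"])
E
```

```text
clock: 15.82
eef_pos: [524.1, 27.1, 116.5]
eef_rot: [-3.14, 0.0, -2.868]
wrist_force: [-0.5, -0.2, -1.1]
finger_gap: 34.0
finger_force: 30.0
shift before turn [-1.096  4.319 -0.007]
turn [-0.0005  0.0002  0.0532] deg [-0.08  0.03  9.58] shift after [-3.620e-01  4.441e+00 -1.000e-03]
34.03164514974737 [-0.4576501  -0.21552896 -1.12163347]
```

```bash
python3 -m creep '0 0 0 0 0 0.0133;0 0 0 0 0 0.0266;0 0 0 0 0 0.0133;-0.012 0.2 0 0 0 0;-0.035 0.4 0 0 0 0;-0.05 0.6 0 0 0 0;-0.065 0.8 0 0 0 0;-0.065 0.8 0 0 0 0;-0.05 0.6 0 0 0 0;-0.04 0.5 0 0 0 0;-0.03 0.35 0 0 0 0;-0.015 0.19 0 0 0 0;0 0 0 0 0 0;0 0 0 0 0 0;0 0 0 0 0 0'
python3 - <<'E'
from h import *
go([519.6,205.3,116.5],down(186.1))
c=grab("w7");P=cloud(c);R,p=tool();Q=(P-p)@R
f=Q[(abs(Q[...,1])<11)&(Q[...,2]>-75)&(Q[...,2]<-48)&(abs(Q[...,0]-8)<6)];print("lampface",len(f),np.median(f,0),"slope z,y",np.polyfit(f[:,2],f[:,0],1)[0],np.polyfit(f[:,1],f[:,0],1)[0])
t=Q[(abs(Q[...,1])<20)&(abs(Q[...,2]+79)<5)&(abs(Q[...,0])<20)];print("top",np.median(t,0),cv2.minAreaRect(t[:,:2].astype(np.float32)))
ims=[]
for n in ["scene","top"]:
    c=manip.camera(n);np.savez(n+"1.npz",**c)
    im=c["color"][:,:,::-1].copy()
    uv=proj(c,[[519.6,205.3,179.3],[668.7,221.2,179.3]]);print(n,uv.round(1).tolist())
    x,y=int(uv[:,0].mean())-75,max(0,int(uv[:,1].mean())-100)
    x=max(0,x);print(x,y);ims.append(cv2.resize(im[y:y+200,x:x+150],(390,520),interpolation=cv2.INTER_CUBIC))
cv2.imwrite("pics/end.png",np.hstack(ims))
E
```

```text
clock: 17.7
eef_pos: [519.7, 204.8, 116.1]
eef_rot: [-3.14, 0.001, -3.036]
wrist_force: [-0.3, -0.1, -1.9]
finger_gap: 33.7
finger_force: 30.0
shift before turn [ 0.001  0.013 -0.009]
turn [-0.0005  0.0002 -0.0002] deg [-0.08  0.03 -0.04] shift after [ 0.001  0.013 -0.009]
lampface 2777 [ 7.55730295e+00  2.53774011e-02 -6.36566936e+01] slope z,y 0.00030924408101041514 0.00207162010466495
top [ 7.40045582e+00  6.81043754e-02 -7.69390605e+01] ((0.6273212432861328, 0.039035797119140625), (39.94518280029297, 20.383424758911133), 89.8017578125)
scene [[421.8, 178.1], [481.5, 212.0]]
376 95
top [[204.2, 218.0], [206.5, 137.4]]
130 77
```

View pics/end.png

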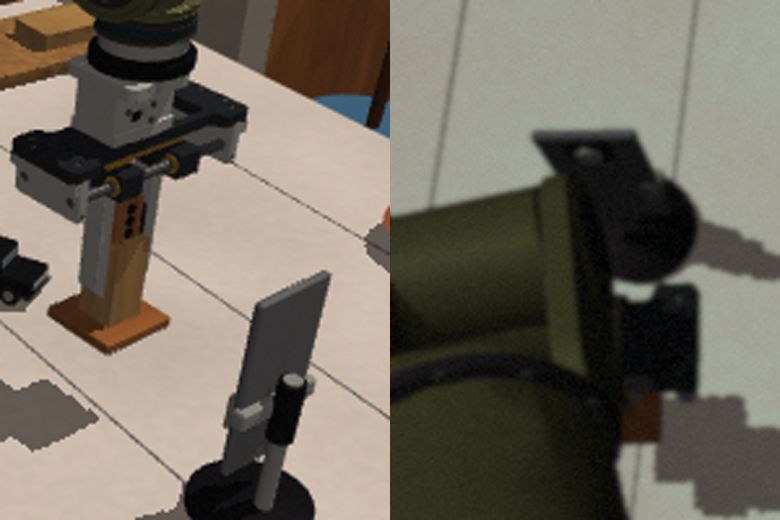

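The light hangs upright in the gripper, its lamp face towards the phone (scene half: head (127,215), phone (290,340)); the top view is hidden by the arm. Next I check the relative height of head and phone top.

Run:
```python
from h import *
for n in ["top0","scene1","w1"]:
    P=cloud(np.load(n+".npz"));m=(abs(P[...,0]-680)<22)&(abs(P[...,1]-221)<25)&(P[...,2]>185)
    z=P[m][:,2];h,e=np.histogram(z,np.arange(185,206,1));print(n,"phone z",dict(zip(e.tolist(),h.tolist())))
c=np.load("scene1.npz");P=cloud(c);R=down(186.1);Q=(P-[519.6,205.3,179])@R
m=(abs(Q[...,1])<11)&(abs(Q[...,0]+8)<5)&(abs(Q[...,2])<40);q=Q[m];C=c["color"][m].astype(int)
print("face",np.median(q,0),len(q)); d=q[C.sum(1)<90];print("lamps",len(d),d.mean(0),d.min(0),d.max(0))
m=(P[...,2]>5)&(abs(Q[...,0])<45)&(abs(Q[...,1])<45)&(Q[...,2]>84)&(Q[...,2]<92);print("foot top z",np.median(P[m][:,2]),len(P[m]))
# phone screen plane in scene view
m=(abs(P[...,0]-683)<15)&(abs(P[...,1]-221)<30)&(P[...,2]>140)&(P[...,2]<197);q=P[m]
U=np.linalg.svd(q-q.mean(0),full_matrices=False)[2][2];print(U,q.mean(0))
# scene: base column bias from scene0
P0=cloud(np.load("scene0.npz"));m=(abs(P0[...,0]-524)<13)&(abs(P0[...,1]-27)<13)&(P0[...,2]>70);print("scene coltop",np.median(P0[m][:,2]))
import math
print([np.mean([manip.read_state()["eef_pos"] for _ in range(3)],0)])
```

```text
top0 phone z {185: 9, 186: 7, 187: 9, 188: 10, 189: 8, 190: 13, 191: 6, 192: 15, 193: 15, 194: 22, 195: 31, 196: 26, 197: 24, 198: 15, 199: 3, 200: 0, 201: 0, 202: 0, 203: 0, 204: 0}
scene1 phone z {185: 9, 186: 6, 187: 10, 188: 6, 189: 8, 190: 11, 191: 6, 192: 10, 193: 11, 194: 7, 195: 4, 196: 17, 197: 17, 198: 31, 199: 17, 200: 1, 201: 0, 202: 0, 203: 0, 204: 0}
w1 phone z {185: 72, 186: 68, 187: 60, 188: 63, 189: 65, 190: 61, 191: 91, 192: 75, 193: 65, 194: 71, 195: 85, 196: 121, 197: 6, 198: 0, 199: 0, 200: 0, 201: 0, 202: 0, 203: 0, 204: 0}
face [-8.44533512 -0.86321271 -0.01949923] 145
lamps 39 [-8.5138128   1.77340278 -1.52601896] [-10.74439746  -2.6509993  -17.16384698] [-4.21252711  9.836513   13.85667366]
foot top z 92.00514214124024 444
[0.99461805 0.10346484 0.00547355] [682.86984433 220.37003148 169.77092172]
scene coltop 80.31152838818105
[array([519.64235685, 204.97927865, 116.15033156])]
```

```bash
python3 -m creep '0.011 0.006 0.015 0 0 0;0 0 0 0 0 0;0 0 0 0 0 0' && python3 -c "
from cell import manip
s=manip.read_state();print(s['eef_pos'],s['finger_gap'],s['wrist_force']);print(manip.sign_off())"
```

```text
clock: 18.23
eef_pos: [519.1, 205.5, 115.5]
eef_rot: [-3.14, 0.001, -3.035]
wrist_force: [0.1, 0.2, -1.7]
finger_gap: 33.8
finger_force: 30.0
[519.11563611 205.46003976 115.52709732] 33.81962547715869 [ 0.11700465  0.20779942 -1.70604549]
the job is handed in; nothing more can be done
None
```

I handed in the job at 18.2 s: the traffic light is fully seated on its base and held upright by the column, lamp face square to the phone, 15 cm from the lens and level with it to within about 1 mm by my measurements; no verdict came back.

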